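# Lay out the wrench, find the loose anchor bolt and hold its cover open

### The job

I am about to tighten the centrifuge's anchor bolts: lay the wrench from the bench flat in the empty left half of the tool tray, parallel to the other one with its fork pointing the same way, and let go of it. Then tap the top of each of the three bolts, going from your left to your right, to find the loose one, which sinks and stays down. Lift the cover round the loose bolt by its fin at least half way open and finish while still holding it up there; keep the other two covers shut and leave the other wrench, bottle, jar and tube rack where they are.

Things in the scene. Friction and masses are not known exactly. Their poses are not given: they have to be found in the camera images.
- wrench: the wrench on the bench: open-ended, 176 mm long, 0.13 to 0.25 kg, with a black rubber handle 18 mm wide and 14 mm thick (x = -88 to +28 mm) and a steel fork 40 mm wide at its +x end. Origin on its underside, at its balance point; x runs along it towards the fork, z up
- wrench_jaw (a point): point between the jaws of that wrench's fork, 75 mm from its origin along +x and 7 mm above its underside
- wrench_laid: a second wrench of exactly the same shape and axes, already laid flat in the tray along its right side, fork away from the robot; not to be moved
- tray: low fixed white tool tray, 240 mm (x) by 200 mm (y), rim 14 mm high, walls and floor 4 mm thick. Origin at the centre of its underside; x along its length, away from the robot, y to the robot's left, z up. The second wrench lies along x at about y = -52 mm; the left half (y about +45 mm) is empty
- rail: the centrifuge's fixed anchor rail: grey bar 130 mm (x) by 310 mm (y), 40 mm high; the white centrifuge (180 mm square, 129 mm high) joins its right end. Origin: centre of the rail's underside; x away from the robot, y to its left along the bolts, z up. Three like stations at y = +100 (left), 0 and -100 mm (right), each a bolt at x = +10 mm with a hinged cover round it
- bolt_left_top (a point): centre of the flat top of the left bolt: a steel hex head 26 mm across corners standing up through the window of its cover. At the start it is 64 mm above the bench and 19 mm above the cover plate, whether tight or loose
- bolt_left (a joint): how far the left bolt has sunk, in m: 0 at the start. A tight bolt does not move when tapped (under 1 mm); the loose one gives way under about 2 N, sinks 7 mm to a stop and stays down. Exactly one of the three is loose
- cover_left_grip (a point): grip point on the left cover's upright fin, 9 mm below the fin's top. The fin is 10 mm thick along the rail's y, 24 mm long along x and 34 mm high, on the cover's near end; with the cover shut its top is 79 mm, this point 70 mm and the cover plate's top 45 mm above the bench, and this point lies at rail x = -43 mm
- cover_left_hinge (a point): point on the left cover's hinge axis, which runs along the rail's y on the far side: at rail x = +54 mm, 43 mm above the bench, 97 mm from the grip point horizontally and 27 mm below it when the cover is shut
- cover_left (a joint): opening of the left cover, rad: 0 shut, 1.4 fully open; black plastic plate 62 by 106 mm. Its near end swings up and away from the robot; a weak spring and its weight (about 1 N at the fin) close it when let go. Pinched across the fin it can turn between the finger pads, so the gripper need not tilt
- bolt_middle_top (a point): centre of the flat top of the middle bolt: a steel hex head 26 mm across corners standing up through the window of its cover. At the start it is 64 mm above the bench and 19 mm above the cover plate, whether tight or loose
- bolt_middle (a joint): how far the middle bolt has sunk, in m: 0 at the start. A tight bolt does not move when tapped (under 1 mm); the loose one gives way under about 2 N, sinks 7 mm to a stop and stays down. Exactly one of the three is loose
- cover_middle_grip (a point): grip point on the middle cover's upright fin, 9 mm below the fin's top. The fin is 10 mm thick along the rail's y, 24 mm long along x and 34 mm high, on the cover's near end; with the cover shut its top is 79 mm, this point 70 mm and the cover plate's top 45 mm above the bench, and this point lies at rail x = -43 mm
- cover_middle_hinge (a point): point on the middle cover's hinge axis, which runs along the rail's y on the far side: at rail x = +54 mm, 43 mm above the bench, 97 mm from the grip point horizontally and 27 mm below it when the cover is shut
- cover_middle (a joint): opening of the middle cover, rad: 0 shut, 1.4 fully open; black plastic plate 62 by 106 mm. Its near end swings up and away from the robot; a weak spring and its weight (about 1 N at the fin) close it when let go. Pinched across the fin it can turn between the finger pads, so the gripper need not tilt
- bolt_right_top (a point): centre of the flat top of the right bolt: a steel hex head 26 mm across corners standing up through the window of its cover. At the start it is 64 mm above the bench and 19 mm above the cover plate, whether tight or loose
- bolt_right (a joint): how far the right bolt has sunk, in m: 0 at the start. A tight bolt does not move when tapped (under 1 mm); the loose one gives way under about 2 N, sinks 7 mm to a stop and stays down. Exactly one of the three is loose
- cover_right_grip (a point): grip point on the right cover's upright fin, 9 mm below the fin's top. The fin is 10 mm thick along the rail's y, 24 mm long along x and 34 mm high, on the cover's near end; with the cover shut its top is 79 mm, this point 70 mm and the cover plate's top 45 mm above the bench, and this point lies at rail x = -43 mm
- cover_right_hinge (a point): point on the right cover's hinge axis, which runs along the rail's y on the far side: at rail x = +54 mm, 43 mm above the bench, 97 mm from the grip point horizontally and 27 mm below it when the cover is shut
- cover_right (a joint): opening of the right cover, rad: 0 shut, 1.4 fully open; black plastic plate 62 by 106 mm. Its near end swings up and away from the robot; a weak spring and its weight (about 1 N at the fin) close it when let go. Pinched across the fin it can turn between the finger pads, so the gripper need not tilt
- reagent: bystander: brown reagent bottle, 56 mm across, 120 mm high, origin at the centre of its base; leave it alone
- jar: bystander: small clear jar, 44 mm across, 60 mm high, origin at the centre of its base; leave it alone
- tuberack: bystander: white block rack of short tubes, 75 by 110 mm, 62 mm high, origin at the centre of its base; leave it alone
Mind the look-alikes: they are no part of the job. Leave any red or yellow look-alike of the wrench alone.

How it is judged:
On the way, in this order (a step that is already met when the one before it is completed fails the run):
1. the wrench lies flat in the left half of the tray, along the other, fork the same way, let go (y of wrench in the frame of tray between 0.012 and 0.085 m and z of wrench in the frame of tray below 0.01 m and x of wrench in the frame of tray between -0.05 and 0.05 m and x of wrench_jaw in the frame of tray above 0.03 m and angle between wrench's own z axis and vertical below 0.15 rad and angle between the x axis of wrench and the x axis of wrench_laid, either way round below 0.25 rad and linear speed of wrench below 0.03 m/s and contact force between each of the fingers, the arm and wrench below 0.1 N), for 0.2 s.
2. the left bolt is tapped (contact force between any of the fingers, the arm and bolt_left above 1.5 N), for 0.02 s.
3. the middle bolt is tapped (contact force between any of the fingers, the arm and bolt_middle above 1.5 N), for 0.02 s.
4. the right bolt is tapped (contact force between any of the fingers, the arm and bolt_right above 1.5 N), for 0.02 s.
At the end, for the whole second after the job is handed in: Wrench flat, untouched, in the left half of the tray (origin 12 to 85 mm left of its centre line), within 0.25 rad of the other, fork the same way; the loose bolt sunk over 4.5 mm; the robot holds that bolt's cover open over 0.6 rad (half way is 0.7), touching it with over 0.3 N (all of step 1 and ((value of joint bolt_left above 0.0045 m and value of joint cover_left above 0.6 rad and contact force between any of the fingers, the arm and cover_left above 0.3 N) or (value of joint bolt_middle above 0.0045 m and value of joint cover_middle above 0.6 rad and contact force between any of the fingers, the arm and cover_middle above 0.3 N) or (value of joint bolt_right above 0.0045 m and value of joint cover_right above 0.6 rad and contact force between any of the fingers, the arm and cover_right above 0.3 N))); the arm keeps its last pose, push and grip.
It fails at once if a cover is lifted (over 0.3 rad) although its bolt has not been found loose ((value of joint cover_left above 0.3 rad and not (value of joint bolt_left above 0.003 m)) or (value of joint cover_middle above 0.3 rad and not (value of joint bolt_middle above 0.003 m)) or (value of joint cover_right above 0.3 rad and not (value of joint bolt_right above 0.003 m))).
It fails at once if the other wrench is shifted by more than 30 mm (distance of wrench_laid from where it was at the start of the episode above 0.03 m).
It fails at once if the bottle is shifted by more than 30 mm (distance of reagent from where it was at the start of the episode above 0.03 m).
It fails at once if the jar is shifted by more than 30 mm (distance of jar from where it was at the start of the episode above 0.03 m).
It fails at once if the tube rack is shifted by more than 30 mm (distance of tuberack from where it was at the start of the episode above 0.03 m).
It also fails if it takes over 64 s, if anything falls off the work surface, if the arm or the gripper's body presses on something with over 40 N, if the wrist force passes 120 N, or if a joint passes its speed limit or range.

### The arm

A 6-joint arm with a two-finger parallel gripper is mounted at the origin on the work surface. World frame = base frame: x ahead of the robot, y to its left, z up, the work surface at z = 0. Lengths are in m, angles in rad, forces in N, time in s.
With the tool pointing down it reaches from about 0.35 to 0.775 m from the base axis. Payload 7.3 kg.
Tool frame: the origin (TCP) lies at the very end of the fingers, on their centre line; the grasp point (between the pads) lies 19 mm behind it; z points along the fingers, y is the direction in which the jaws open and shut (so a half turn about z gives the same grasp; the last joint's range is limited). The gripper opens to 92 mm and grips with 3 to 60 N. Pads are 19 mm wide; open, the fingers measure 130 mm over their backs; the gripper's body (75 mm by 190 mm) begins 47 mm behind the grasp point.
Start: joints at [-1.428, 0.342, 1.524, -0, 1.275, -0.146], TCP at [0.15, -0.503, 0.227] pointing down, gripper open.
Joint ranges: [-2.53, 2.53], [-0.77, 2.02], [0.04, 2.7], [-1, 4.14], [0.28, 2.66], [-3.11, 3.11]. Speed limits (rad/s): [2.57, 2.57, 3.14, 3.14, 3.14, 3.14].

### API

Orientations are given as [roll, pitch, yaw] about the fixed x, y, z axes, in that order (R = Rz(yaw) Ry(pitch) Rx(roll)).
In Python, from cell import robot gives the robot as it stands.
- The arm moves only by the shell command python3 -m pendant 'ROWS' [OPENING] [FORCE]. ROWS is JSON, a list of rows, each a list of 2 entries, a list of its own where there are three numbers: the shift along the tool's x, y, z in mm, then the turn about the tool's z in degrees. In form: [[[x, y, z], turn], ...]. A call has 1 to 10 rows; each row is the pose to reach, as a shift and turn from the pose measured when the call began, along the tool's axes at that moment; what a row does not reach only later rows make up. A row lasts 1/12 s, in which the tool goes at most 41.7 mm and 7.16 degrees, less where a joint would pass 70% of its speed; a pose out of reach is approached as far as the arm can. A call with a gripper value outside its range is refused whole. OPENING is the opening, from 0 (shut) to 1 (fully open), set as the call begins (- or left out, the last holds). The fingers move at their own pace and stop on an object; FORCE is the grip in N (left out, the last holds). Time passes only in rows, so rows that repeat a pose let the fingers close. It gives the time, the measured TCP pose, the force and the opening at its end, in the units of the state.
- robot.observe(): the state, without advancing time (a new reading comes with each control period).
- robot.read_camera(name): name is "side" or "top"; returns the picture (480x640x3 uint8, red, green, blue); there is no depth.
- robot.calibration(name): a dict with "vfov" (degrees; the focal length in pixels is half the picture's height over the tangent of half this angle, whatever the lens; pixels are square), "cx", "cy" (the principal point, pixels), "rvec" (rotation vector, rad) and "tvec" (3), from world to camera coordinates, as OpenCV has them. Camera axes: x right, y down, z forward; pixel columns grow to the right and rows downward; lengths in m; the calibration is good to about 2 mm. A picture is of the moment at which its call begins. calibration takes no time and is no camera call.
- robot.hand_in(): hands the job in, once; it reports no verdict.
Trained networks look in the newest picture that a camera, given by its name, has taken for a name from the list of things; names that differ only in an ending like _2 or _b are one class to them, and where a whole thing is asked for, a point or a joint stands for the part that bears it (a point fixed in the world has none). Each returns a list of dicts, best first, with "p" (0 to 1); they miss things now and then, are a little off and sometimes report something else, mostly with a low value. They report only what shows in the picture. A call takes as long as a camera call. They do not tell look-alikes from the thing itself.
- robot.find_in(camera, query): "xy" ([column, row] as shares, 0 to 1, of the picture: columns of its width, rows of its height, amid what is visible of it).
The state is a dict: "time": time; "qpos": joint angles; "qvel": joint speeds; "joint_efforts": joint torques, N m; "tool_pos": TCP position; "tool_rot": TCP orientation; "contact_force": force on the tool from outside, world axes, zero at the start; "torque": the same for the moment, N m; "opening": finger opening in m.
Only numpy, scipy, OpenCV 4.12 (cv2) and the standard library are available. Lean on these libraries where they do the work, as an engineer would, in place of code of your own. Each camera call takes 0.05 s, during which the arm holds its last target.

## Working session

There is one attempt and no reset: what is moved stays moved. The work goes in short steps, Python scripts to look and compute and a shell command to move; the robot and the scene stay as the last step left them, time stands still between calls to the robot, and variables do not carry over. Pictures are saved under pics/ and viewed, and the job is handed in when it is done.

```bash
ls; mkdir -p pics; python3 - <<'E'
from cell import robot
import cv2
for n in("side","top"):
    im=robot.read_camera(n); cv2.imwrite(f"pics/{n}0.png",im[:,:,::-1])
    print(n,robot.calibration(n))
print(robot.observe())
E
```

```text
pics
side {'vfov': 48.90822271300324, 'cx': 316.6096122247785, 'cy': 242.96860682123972, 'rvec': array([ 2.43007107, -0.10752279,  0.01825047]), 'tvec': array([-0.52484845,  0.09631902,  1.09586004])}
top {'vfov': 51.020830467189306, 'cx': 320.39471319879107, 'cy': 238.33805184622656, 'rvec': array([ 2.1403521 , -2.11197405,  0.16918057]), 'tvec': array([-0.00506699,  0.53326535,  1.12757022])}
{'time': 0.1, 'qpos': array([-1.42802035e+00,  3.42652961e-01,  1.52493232e+00,  5.86400260e-06,
        1.27538156e+00, -1.45982936e-01]), 'qvel': array([ 2.58456357e-05, -1.40923150e-03, -3.93198342e-03, -2.90754159e-05,
       -9.92509850e-04,  1.22376035e-03]), 'joint_efforts': array([ 1.38101546e-03, -4.32003772e+01, -2.44694424e+01,  7.18562817e-02,
        5.26520703e-02, -4.59510420e-05]), 'tool_pos': array([ 0.14947996, -0.50289193,  0.22611072]), 'tool_rot': array([-3.14023390e+00, -2.05444197e-04,  2.88757066e-01]), 'contact_force': array([-0.08392466, -0.95643567,  0.20982655]), 'torque': array([-0.04558971,  0.04615371,  0.02146862]), 'opening': 0.09208089205353509}
```

View pics/side0.png

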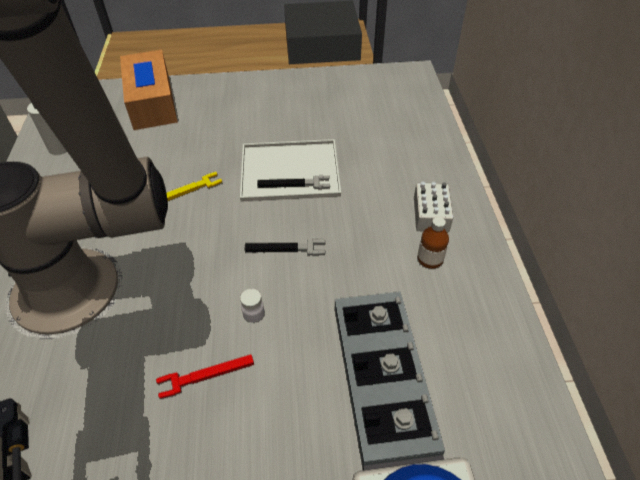

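View pics/top0.png

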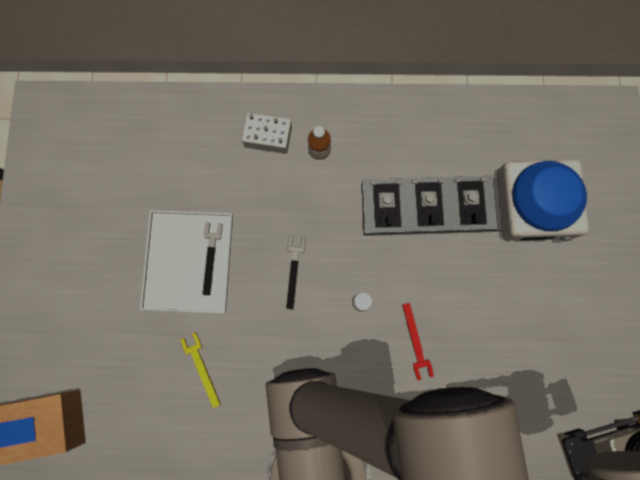

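The bench wrench (black handle) is in the top view at about (293,272), its fork at (296,243). Candidates:
- Bench wrench: top (293,272), side (285,247). This is the one I choose.
- Laid wrench in the tray: top (211,258).
- Yellow look-alike: top (201,370).
- Red look-alike: top (418,340).

Next I measure.

```bash
cat > h.py <<'E'
from cell import robot
import numpy as np, cv2
def cam(n):
    c=robot.calibration(n); f=240/np.tan(np.radians(c['vfov']/2))
    K=np.array([[f,0,c['cx']],[0,f,c['cy']],[0,0,1]]); R=cv2.Rodrigues(c['rvec'])[0]
    return K,R,np.array(c['tvec'])
def back(n,uv,z):
    K,R,t=cam(n); d=R.T@np.linalg.solve(K,[uv[0],uv[1],1]); o=-R.T@t
    return o+d*(z-o[2])/d[2]
def proj(n,p):
    K,R,t=cam(n); q=K@(R@np.array(p)+t); return q[:2]/q[2]
def tri(a,b):
    A=[];B=[]
    for n,uv in(("side",a),("top",b)):
        K,R,t=cam(n); d=R.T@np.linalg.solve(K,[uv[0],uv[1],1]);d/=np.linalg.norm(d);o=-R.T@t
        P=np.eye(3)-np.outer(d,d);A.append(P);B.append(P@o)
    x=np.linalg.solve(A[0]+A[1],B[0]+B[1]); return x,max(np.linalg.norm(P@x-b) for P,b in zip(A,B))
E
python3 - <<'E'
from h import *
np.set_printoptions(precision=4,suppress=True)
z={'wrench':.007,'wrench_jaw':.007,'tray':.004,'bolt_left_top':.064,'bolt_middle_top':.064,'bolt_right_top':.064,'cover_left_grip':.07,'cover_middle_grip':.07,'cover_right_grip':.07,'jar':.03,'reagent':.06,'rail':.04}
for q in z:
  for n in("side","top"):
    for r in robot.find_in(n,q)[:3]:
        uv=np.array(r['xy'])*[640,480]; print(q,n,round(r['p'],2),uv.round(1),back(n,uv,z[q])[:2])
t=cv2.imread('pics/top0.png'); s=cv2.imread('pics/side0.png')
a=cv2.resize(t[200:330,130:330],None,fx=4,fy=4,interpolation=cv2.INTER_CUBIC)
cv2.imwrite('pics/ct.png',a)
cv2.imwrite('pics/cr.png',cv2.resize(t[160:250,350:510],None,fx=5,fy=5,interpolation=cv2.INTER_CUBIC))
cv2.imwrite('pics/cs.png',cv2.resize(s[285:465,330:445],None,fx=3.3,fy=3.3,interpolation=cv2.INTER_CUBIC))
print(robot.observe()['time'])
E
```

```text
wrench side 0.83 [195.3 184.3] [0.2537 0.2864]
wrench side 0.8 [285.1 245. ] [0.4635 0.0709]
wrench side 0.63 [202.8 375.1] [ 0.3011 -0.2248]
wrench top 0.75 [413.1 343.6] [ 0.2946 -0.2163]
wrench top 0.69 [296.2 269.8] [0.4631 0.0593]
wrench top 0.67 [202.6 368.9] [0.2301 0.2707]
wrench_jaw side 0.87 [195.8 185.9] [0.2551 0.2806]
wrench_jaw side 0.86 [290.3 248.9] [0.4742 0.0587]
wrench_jaw side 0.75 [204.6 371.9] [ 0.304  -0.2187]
wrench_jaw top 0.95 [415.8 346. ] [ 0.2893 -0.2224]
wrench_jaw top 0.77 [292.8 266.8] [0.4702 0.0675]
wrench_jaw top 0.59 [202.  370.4] [0.2267 0.272 ]
tray side 0.79 [291.1 169.3] [0.4892 0.3212]
tray top 0.65 [298.1 266.5] [0.4714 0.055 ]
bolt_left_top side 0.66 [377.9 315.2] [ 0.627  -0.1634]
bolt_left_top top 0.65 [492.3 206.3] [ 0.6102 -0.3946]
bolt_left_top top 0.57 [387.4 199.1] [ 0.6246 -0.1526]
bolt_middle_top side 0.69 [389.6 362.6] [ 0.6318 -0.26  ]
bolt_middle_top top 0.58 [427.4 198.7] [ 0.6266 -0.2453]
bolt_right_top side 0.86 [403.8 415.2] [ 0.6383 -0.3538]
bolt_right_top top 0.52 [474.2 195.2] [ 0.6362 -0.3539]
cover_left_grip side 0.79 [3
[... 382 characters left out ...]
over_right_grip side 0.83 [390.5 422.4] [ 0.6143 -0.3659]
cover_right_grip side 0.24 [369.6 319.4] [ 0.6096 -0.1746]
cover_right_grip top 0.69 [472.1 205.6] [ 0.6099 -0.3465]
cover_right_grip top 0.21 [386.8 201.2] [ 0.618  -0.1505]
jar side 0.66 [253.5 308.2] [ 0.3959 -0.1038]
jar top 0.68 [361.2 302. ] [ 0.3878 -0.0942]
jar top 0.55 [490.5 205.8] [ 0.6196 -0.4018]
jar top 0.18 [428.7 204.5] [ 0.6212 -0.255 ]
reagent side 0.63 [435.4 245.2] [ 0.7712 -0.0045]
reagent top 0.71 [321.6 144.4] [0.7579 0.0022]
rail side 0.91 [390.1 395.8] [ 0.6262 -0.3089]
rail side 0.57 [376.2 369.8] [ 0.6104 -0.2592]
rail top 0.93 [493.2 206.8] [ 0.6149 -0.4047]
rail top 0.67 [386.5 210.2] [ 0.6037 -0.1532]
1.3
```

View pics/ct.png

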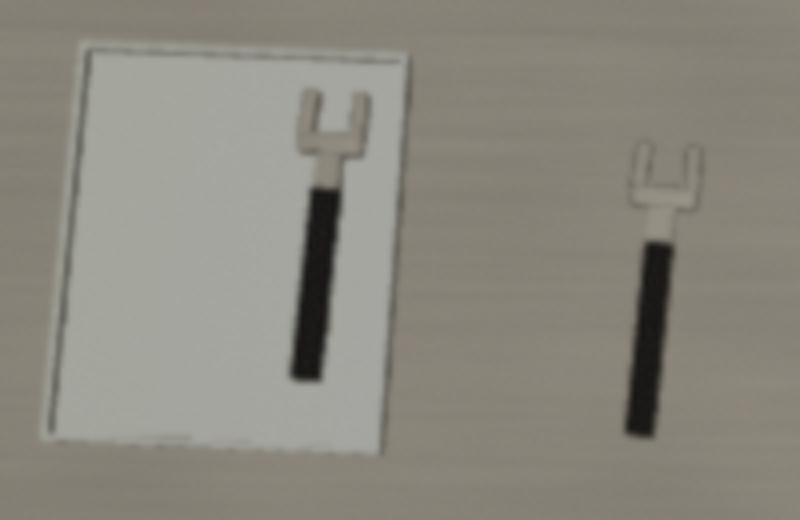

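View pics/cr.png

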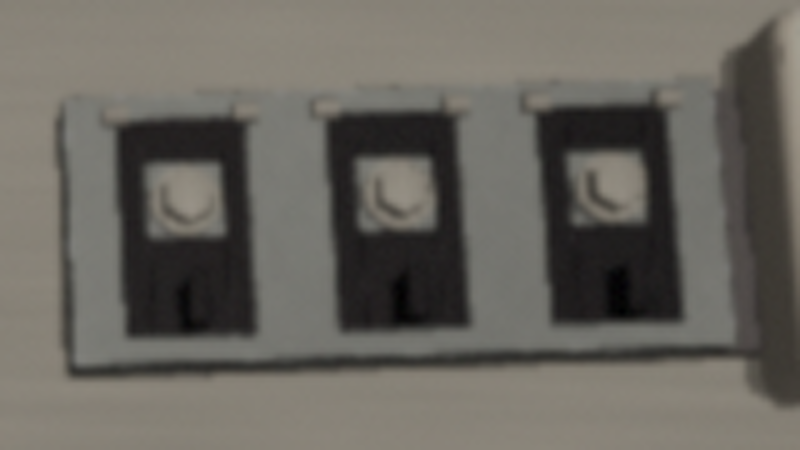

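View pics/cs.png

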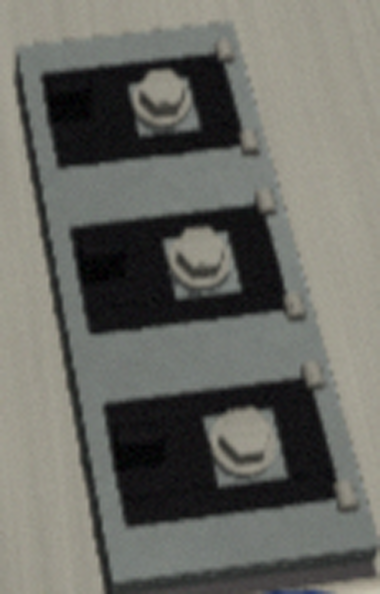

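Both crops confirm it. The bench wrench is black and steel, with its fork away from the robot. The tray's left half is empty. Each bolt sits in its own cover. Next I fit the poses from the crop points.

```bash
cat > fit.py <<'E'
from h import *
from scipy.optimize import least_squares
np.set_printoptions(precision=4,suppress=True)
def fit(obs,x0):
    def res(p,full=False):
        c,s=np.cos(p[2]),np.sin(p[2]); r=[]
        for n,uv,(X,Y,Z) in obs:
            r.append(proj(n,[p[0]+c*X-s*Y,p[1]+s*X+c*Y,Z])-uv)
        return np.ravel(r)
    o=least_squares(res,x0,loss='soft_l1'); print(o.x, 'deg',np.degrees(o.x[2]));print(res(o.x).reshape(-1,2).round(1).tolist()); return o.x
T=lambda x,y:np.array([(x+.5)/4-.5+130,(y+.5)/4-.5+200])
R=lambda x,y:np.array([(x+.5)/5-.5+350,(y+.5)/5-.5+160])
S=lambda x,y:np.array([(x+.5)/3.3-.5+330,(y+.5)/3.3-.5+285])
E
python3 - <<'E'
from fit import *
print('tray');tr=fit([("top",T(80,42),(.12,.1,.014)),("top",T(410,53),(.12,-.1,.014)),("top",T(42,438),(-.12,.1,.014)),("top",T(382,453),(-.12,-.1,.014)),
 ("side",(242,143),(-.12,.1,.014)),("side",(336,141),(.12,.1,.014)),("side",(241,198),(-.12,-.1,.014)),("side",(340,195),(.12,-.1,.014))],[.5,.3,0])
print('wrench');w=fit([("top",T(640,433),(-.088,0,.014)),("top",T(657,243),(.028,0,.014)),("top",T(669,145),(.088,0,.012)),
 ("side",(245.5,247),(-.088,0,.012)),("side",(299,247),(.028,0,.012)),("side",(326,246.5),(.088,0,.012))],[.46,.06,0])
print('laid');fit([("top",T(306,380),(-.088,0,.018)),("top",T(325,190),(.028,0,.018)),("top",T(337,92),(.088,0,.016))],[.46,.2,0])
ob=[("top",R(66,100),(.065,.155,.04)),("top",R(76,366),(-.065,.155,.04))]
for i,y in enumerate((.1,0,-.1)):
    ob+=[("top",R(*[(188,192),(400,188),(612,180)][i]),(.01,y,.064)),
     ("side",S(*[(163,88),(201,246),(246,432)][i]),(.01,y,.064)),
     ("top",R(*[(187,298),(402,293),(620,288)][i]),(-.043,y,.075))]
print('rail');r=fit(ob,[.6,-.25,0])
c,s=np.cos(r[2]),np.sin(r[2])
for y in(.1,0,-.1): print('bolt',r[0]+c*.01-s*y,r[1]+s*.01+c*y,'grip',r[0]+c*-.043-s*y,r[1]+s*-.043+c*y,'hinge',r[0]+c*.054-s*y,r[1]+s*.054+c*y)
E
```

```text
tray
[ 0.483   0.3196 -0.0295] deg -1.6878181620386388
[[1.1, -1.0], [0.5, -0.5], [0.3, -0.5], [-0.0, -0.5], [-0.3, 0.6], [-2.5, -1.7], [-2.7, -0.6], [-0.2, -2.6]]
wrench
[ 0.4621  0.0642 -0.0804] deg -4.607628910582417
[[0.4, -0.8], [1.3, -2.2], [0.9, -2.2], [-1.4, -0.6], [-1.6, -1.2], [-1.1, -1.1]]
laid
[ 0.4866  0.2647 -0.0508] deg -2.911606386100592
[[-0.1, 0.8], [0.2, -0.4], [-0.1, -0.3]]
rail
[ 0.622  -0.2527  0.0426] deg 2.4402136096409937
[[-0.9, -0.9], [-0.6, -0.7], [0.1, -0.2], [-1.7, -1.2], [2.0, -0.1], [0.7, -0.7], [-1.6, -0.7], [2.8, -0.4], [1.4, -0.4], [-1.9, -1.2], [3.1, -0.7]]
bolt 0.6277086774438851 -0.15234426332050102 grip 0.5747567382057766 -0.15460083836327324 hinge 0.6716687779434469 -0.15047088026612412
bolt 0.6319663662038326 -0.25225358263768694 grip 0.579014426965724 -0.25451015768045915 hinge 0.6759264667033944 -0.25038019958331004
bolt 0.6362240549637801 -0.3521629019548729 grip 0.5832721157256715 -0.3544194769976451 hinge 0.6801841554633419 -0.350289518900496
```

```bash
cat > go.py <<'E'
import sys
from h import *
from scipy.spatial.transform import Rotation as Ro
def go(x,y,z,yaw_deg):
    s=robot.observe(); R=Ro.from_euler('xyz',s['tool_rot']).as_matrix()
    d=R.T@(np.array([x,y,z])-s['tool_pos'])*1000
    t=np.degrees(s['tool_rot'][2])-yaw_deg
    print('t',round(s['time'],2),'pos',s['tool_pos'].round(4),'yaw',np.degrees(s['tool_rot'][2]).round(2),'op',round(s['opening'],4),'F',s['contact_force'].round(2))
    print('shift',d.round(1),'turn',((t+180)%360-180).round(2),'rows',np.linalg.norm(d)/41.7)
go(*map(float,sys.argv[1:5]))
E
python3 go.py .462 .064 .12 -4.6
```

```text
t 1.3 pos [ 0.1495 -0.5033  0.2267] yaw 16.55 op 0.0918 F [ 0.24 -0.14 -0.15]
shift [ 461.1 -454.8  106.7] turn 21.15 rows 15.74040423700783
```

```bash
python3 -m pendant '[[[461,-455,20],21],[[461,-455,20],21],[[461,-455,20],21],[[461,-455,20],21],[[461,-455,20],21],[[461,-455,20],21],[[461,-455,20],21],[[461,-455,20],21],[[461,-455,20],21],[[461,-455,20],21]]' 0.6 25; python3 go.py .462 .064 .1 -4.6
```

```text
time: 2.13
tool_pos: [0.3509, -0.1366, 0.2142]
tool_rot: [3.141, -0.001, -0.078]
contact_force: [1.6, -0.9, 0.5]
opening: 0.0547
t 2.13 pos [ 0.3509 -0.1366  0.2142] yaw -4.48 op 0.0547 F [ 1.55 -0.89  0.52]
shift [  95.  -208.7  114.1] turn 0.12 rows 6.142686211385466
```

```bash
python3 -m pendant '[[[95,-209,114],0],[[95,-209,114],0],[[95,-209,114],0],[[95,-209,114],0],[[95,-209,114],0],[[95,-209,114],0],[[95,-209,114],0],[[95,-209,114],0],[[95,-209,114],0]]'; python3 go.py .462 .064 .004 -4.6
python3 - <<'E'
from h import *
for n in("side","top"):
    im=robot.read_camera(n); cv2.imwrite(f"pics/{n}1.png",im[:,:,::-1])
a=cv2.imread('pics/side1.png')[150:350,150:400];cv2.imwrite('pics/c1.png',cv2.resize(a,None,fx=3,fy=3))
E
```

```text
time: 2.88
tool_pos: [0.4617, 0.0641, 0.1001]
tool_rot: [3.141, -0.0, -0.077]
contact_force: [-1.4, -0.3, 0.3]
opening: 0.0551
t 2.88 pos [0.4617 0.0641 0.1001] yaw -4.4 op 0.0551 F [-1.37 -0.33  0.32]
shift [ 0.3  0.  96.1] turn 0.2 rows 2.3046176330869215
```

View pics/c1.png

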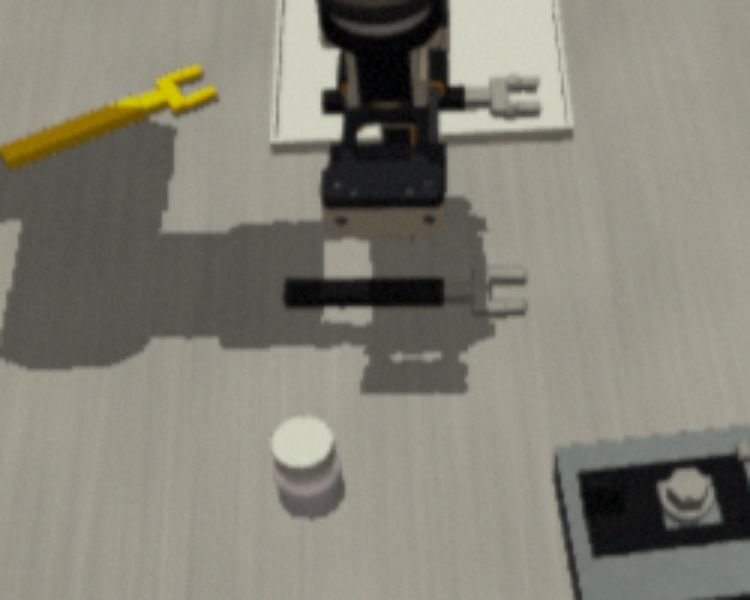

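The gripper is above the wrench, at crop (365,290), and aligned with it. I'll descend to 4 mm and close.

```bash
python3 -m pendant '[[[0,0,30],0],[[0,0,60],0],[[0,0,80],0],[[0,0,90],0],[[0,0,96],0],[[0,0,96],0]]'; python3 -m pendant '[[[0,0,0],0],[[0,0,0],0],[[0,0,0],0],[[0,0,0],0],[[0,0,0],0],[[0,0,0],0]]' 0 30;  python3 -m pendant '[[[0,0,-20],0],[[0,0,-50],0],[[0,0,-90],0],[[0,0,-90],0]]'; python3 go.py .4843 .3646 .09 -2.3
```

```text
time: 3.48
tool_pos: [0.4618, 0.0619, 0.0047]
tool_rot: [3.141, -0.001, -0.081]
contact_force: [-0.2, -0.3, -0.6]
opening: 0.055
time: 3.98
tool_pos: [0.4622, 0.0622, 0.0052]
tool_rot: [3.141, -0.002, -0.081]
contact_force: [0.9, 3.3, 2.6]
opening: 0.0195
time: 4.32
tool_pos: [0.4656, 0.0623, 0.1009]
tool_rot: [3.142, -0.013, -0.081]
contact_force: [2.2, 0.6, -1.7]
opening: 0.0172
t 4.32 pos [0.4656 0.0623 0.1009] yaw -4.64 op 0.0172 F [ 2.21  0.59 -1.7 ]
shift [  -5.9 -302.8   10.8] turn -2.34 rows 7.266974376808057
```

```bash
python3 -m pendant '[[[-6,-303,10],-2],[[-6,-303,10],-2],[[-6,-303,10],-2],[[-6,-303,10],-2],[[-6,-303,10],-2],[[-6,-303,10],-2],[[-6,-303,10],-2],[[-6,-303,10],-2],[[-6,-303,10],-2],[[-6,-303,10],-2]]';  python3 go.py .4843 .3646 .009 -2.3
python3 - <<'E'
from h import *
for n in("side","top"):
    im=robot.read_camera(n); cv2.imwrite(f"pics/{n}2.png",im[:,:,::-1])
a=cv2.imread('pics/side2.png')[50:250,150:400];b=cv2.imread('pics/top2.png')[190:390,90:340];cv2.imwrite('pics/c2.png',cv2.resize(np.hstack([a,b]),None,fx=1.6,fy=1.6))
E
```

```text
time: 5.15
tool_pos: [0.4833, 0.3647, 0.0897]
tool_rot: [3.14, -0.011, -0.044]
contact_force: [-0.5, -1.0, -2.0]
opening: 0.0177
t 5.15 pos [0.4833 0.3647 0.0897] yaw -2.53 op 0.0177 F [-0.52 -0.98 -1.97]
shift [ 0.1 -0.1 80.7] turn -0.23 rows 1.9351458284080145
```

View pics/c2.png

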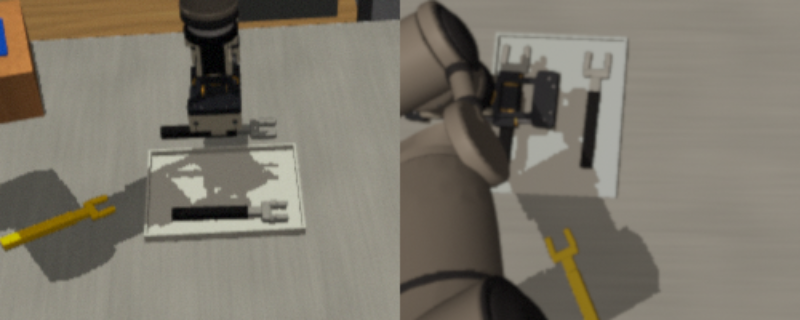

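The wrench is held level over the tray's left half, with its fork away from the robot. I'll lower it and release.

```bash
python3 -m pendant '[[[0,0,30],0],[[0,0,55],0],[[0,0,70],0],[[0,0,76],0],[[0,0,80],0],[[0,0,80],0]]'; python3 -m pendant '[[[0,0,0],0],[[0,0,0],0],[[0,0,0],0],[[0,0,0],0]]' 0.45;  python3 -m pendant '[[[0,0,-20],0],[[0,0,-50],0],[[0,0,-90],0],[[0,0,-120],0],[[0,0,-120],0]]'; python3 go.py .6277 -.1523 .14 2.44
```

```text
time: 5.75
tool_pos: [0.485, 0.3617, 0.0112]
tool_rot: [3.139, -0.011, -0.048]
contact_force: [-0.4, 0.4, -1.1]
opening: 0.0171
time: 6.08
tool_pos: [0.4856, 0.3618, 0.0119]
tool_rot: [3.14, -0.012, -0.049]
contact_force: [-0.8, -0.0, 0.0]
opening: 0.0388
time: 6.5
tool_pos: [0.4873, 0.3642, 0.1393]
tool_rot: [-3.136, -0.023, -0.048]
contact_force: [0.8, 1.2, 0.9]
opening: 0.0414
t 6.5 pos [0.4873 0.3642 0.1393] yaw -2.77 op 0.0414 F [0.75 1.15 0.9 ]
shift [1.652e+02 5.091e+02 5.000e-01] turn -5.21 rows 12.835177658139463
```

```bash
python3 -m pendant '[[[165,509,-20],-5],[[165,509,-20],-5],[[165,509,-20],-5],[[165,509,-20],-5],[[165,509,-20],-5],[[165,509,-20],-5],[[165,509,-20],-5],[[165,509,-20],-5],[[165,509,-20],-5],[[165,509,-20],-5]]' 0 10; python3 go.py .6277 -.1523 .1 2.44
python3 - <<'E'
from h import *
for n in("side","top"):
    im=robot.read_camera(n); cv2.imwrite(f"pics/{n}3.png",im[:,:,::-1])
a=cv2.imread('pics/side3.png')[50:250,150:400];b=cv2.imread('pics/top3.png')[190:390,90:340];cv2.imwrite('pics/c3.png',cv2.resize(np.hstack([a,b]),None,fx=1.6,fy=1.6))
E
```

```text
time: 7.33
tool_pos: [0.5956, -0.0408, 0.1541]
tool_rot: [-3.138, -0.024, 0.039]
contact_force: [0.1, 0.3, 0.3]
opening: 0.0006
t 7.33 pos [ 0.5956 -0.0408  0.1541] yaw 2.23 op 0.0006 F [0.1  0.27 0.34]
shift [ 26.4 112.8  54.4] turn -0.21 rows 3.0700321655184872
```

View pics/c3.png

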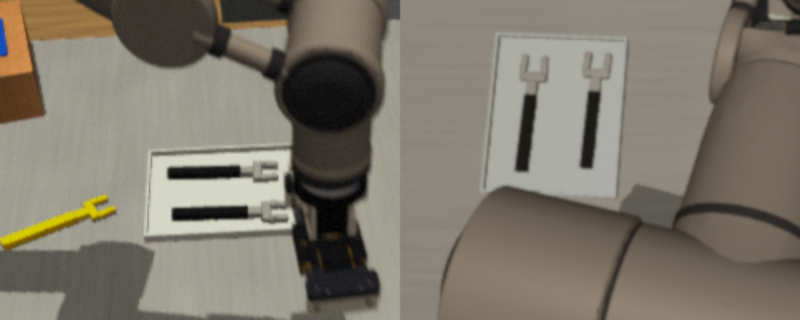

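The wrench lies flat in the tray's left half at crop (525,115), parallel to the laid one with its fork the same way. Next I tap the left bolt.

```bash
python3 -m pendant '[[[26,113,0],0],[[26,113,0],0],[[26,113,20],0],[[26,113,50],0],[[26,113,70],0],[[26,113,70],0]]'; python3 go.py .6277 -.1523 .066 2.44
python3 - <<'E'
from h import *
for n in("side","top"):
    im=robot.read_camera(n); cv2.imwrite(f"pics/{n}4.png",im[:,:,::-1])
a=cv2.imread('pics/side4.png')[250:470,310:470];b=cv2.imread('pics/top4.png')[130:270,340:520];cv2.imwrite('pics/c4.png',np.hstack([cv2.resize(a,(400,550)),cv2.resize(b,(400,550*400//800))]) if 0 else cv2.resize(a,None,fx=2.7,fy=2.7));cv2.imwrite('pics/c4t.png',cv2.resize(b,None,fx=4,fy=4))
E
```

```text
time: 7.93
tool_pos: [0.6254, -0.156, 0.0793]
tool_rot: [-3.137, -0.017, 0.032]
contact_force: [-1.1, -0.3, -0.1]
opening: 0.0005
t 7.93 pos [ 0.6254 -0.156   0.0793] yaw 1.81 op 0.0005 F [-1.08 -0.35 -0.06]
shift [ 2.1 -3.6 13.3] turn -0.63 rows 0.33535254547516113
```

View pics/c4.png

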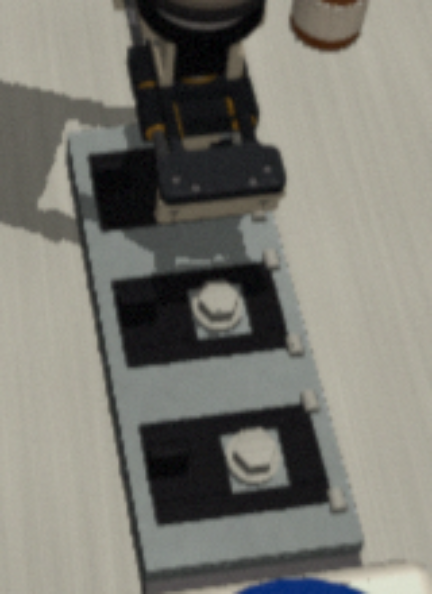

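View pics/c4t.png

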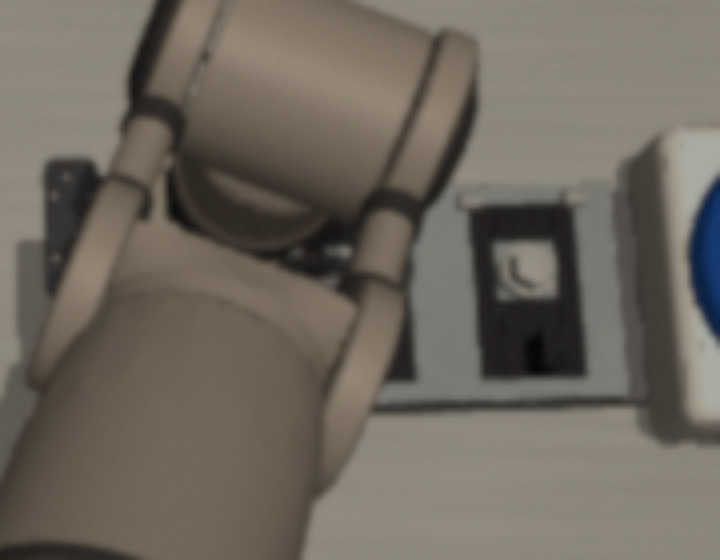

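What I see is the gripper body; the fingers are hidden beneath it, over the left bolt. I'll lower them in small steps.

```bash
python3 -m pendant '[[[2,-4,5],0],[[2,-4,9],0],[[2,-4,11],0],[[2,-4,13],0],[[2,-4,15],0],[[2,-4,16],0],[[2,-4,17],0]]'; python3 go.py .6277 -.1523 .066 2.44
```

```text
time: 8.62
tool_pos: [0.6305, -0.152, 0.0675]
tool_rot: [-3.14, -0.024, 0.033]
contact_force: [0.1, -0.2, 0.1]
opening: 0.0003
t 8.62 pos [ 0.6305 -0.152   0.0675] yaw 1.91 op 0.0003 F [ 0.12 -0.19  0.14]
shift [-2.9  0.2  1.4] turn -0.53 rows 0.07670644614218214
```

```bash
python3 -m pendant '[[[-2,0,2],0],[[-2,0,3],0],[[-2,0,4],0],[[-2,0,4],0]]'; python3 -m pendant '[[[0,0,1],0],[[0,0,2],0],[[0,0,3],0],[[0,0,3],0]]'
```

```text
time: 8.95
tool_pos: [0.6283, -0.1522, 0.0641]
tool_rot: [-3.14, -0.024, 0.033]
contact_force: [-1.8, -0.1, 4.0]
opening: 0.0005
time: 9.28
tool_pos: [0.6283, -0.1522, 0.0638]
tool_rot: [-3.141, -0.025, 0.033]
contact_force: [-6.9, 2.6, 17.0]
opening: 0.0006
```

The left bolt is tight: 17 N at z = 63.8 mm with no sinking. Next is the middle bolt.

```bash
python3 -m pendant '[[[0,0,-15],0],[[0,0,-28],0],[[1,40,-28],-1],[[1,80,-28],-1],[[1,100,-28],-1],[[1,100,-28],-1],[[1,100,-20],-1],[[1,100,-14],-1],[[1,100,-10],-1],[[1,100,-10],-1]]'; python3 go.py .632 -.2523 .066 2.44
```

```text
time: 10.12
tool_pos: [0.6318, -0.2503, 0.072]
tool_rot: [-3.139, -0.022, 0.052]
contact_force: [-0.5, 0.1, 0.0]
opening: 0.0004
t 10.12 pos [ 0.6318 -0.2503  0.072 ] yaw 3.0 op 0.0004 F [-0.51  0.06  0.02]
shift [0.  2.  5.9] turn 0.56 rows 0.15068507181213228
```

```bash
python3 -m pendant '[[[0,2,4],0],[[0,2,6],0],[[0,2,8],0],[[0,2,9],0],[[0,2,9],0]]'; python3 -m pendant '[[[0,0,1],0],[[0,0,2],0],[[0,0,3],0],[[0,0,3],0]]'
```

```text
time: 10.53
tool_pos: [0.6321, -0.2516, 0.064]
tool_rot: [-3.139, -0.022, 0.053]
contact_force: [-3.6, 3.4, 6.1]
opening: 0.0007
time: 10.87
tool_pos: [0.6321, -0.2516, 0.0639]
tool_rot: [-3.14, -0.023, 0.053]
contact_force: [-7.0, 3.1, 14.4]
opening: 0.0003
```

The middle bolt is tight too (14 N, no sinking), so the right one should be the loose one. With its jaws along y, the gripper body (±95 mm in y, 66 mm above the TCP) would come down on the 129 mm high centrifuge. So I'll turn it 90° for this tap.

```bash
python3 -m pendant '[[[0,0,-30],0],[[0,0,-65],0],[[0,0,-90],-10],[[4,20,-90],-20],[[6,40,-90],-30],[[7,60,-90],-40],[[7,80,-90],-50],[[7,100,-90],-60],[[7,100,-90],-67],[[7,100,-90],-74]]'; python3 go.py .6362 -.3522 .1 90
```

```text
time: 11.7
tool_pos: [0.642, -0.3528, 0.1533]
tool_rot: [3.123, -0.014, 1.058]
contact_force: [-0.1, -0.9, -0.1]
opening: 0.0002
t 11.7 pos [ 0.642  -0.3528  0.1533] yaw 60.6 op 0.0002 F [-0.13 -0.93 -0.1 ]
shift [-3.1 -6.4 53.2] turn -29.4 rows 1.286568275338164
```

```bash
python3 - <<'E'
from fit import *
r=[.622,-.2527,.0426];c,s=np.cos(r[2]),np.sin(r[2])
im=cv2.imread('pics/top0.png')
for X in(-.09,.09):
  for Y in(-.155,-.335):
    print(X,Y,proj('top',[r[0]+c*X-s*Y,r[1]+s*X+c*Y,.129]))
E
```

```text
-0.09 -0.155 [511.3181 231.6383]
-0.09 -0.335 [594.8788 229.1465]
0.09 -0.155 [503.7747 152.0273]
0.09 -0.335 [585.0264 149.5226]
```

```bash
python3 -m pendant '[[[-3,-6,0],-7],[[-3,-6,0],-14],[[-3,-6,0],-21],[[-3,-6,0],-29],[[-3,-6,0],-29],[[-3,-6,25],-29],[[-3,-6,50],-29],[[-3,-6,60],-29],[[-3,-6,65],-29],[[-3,-6,70],-29]]'; python3 go.py .6362 -.3522 .066 90
python3 - <<'E'
from h import *
im=robot.read_camera("side"); cv2.imwrite("pics/c5.png",cv2.resize(im[250:480,300:500,::-1],None,fx=2.5,fy=2.5))
E
```

```text
time: 12.53
tool_pos: [0.6371, -0.3523, 0.0831]
tool_rot: [3.119, -0.003, 1.562]
contact_force: [0.5, -0.3, 0.6]
opening: 0.0005
t 12.53 pos [ 0.6371 -0.3523  0.0831] yaw 89.52 op 0.0005 F [ 0.53 -0.33  0.58]
shift [ 0.  -1.3 17.1] turn -0.48 rows 0.41109856899802516
```

View pics/c5.png

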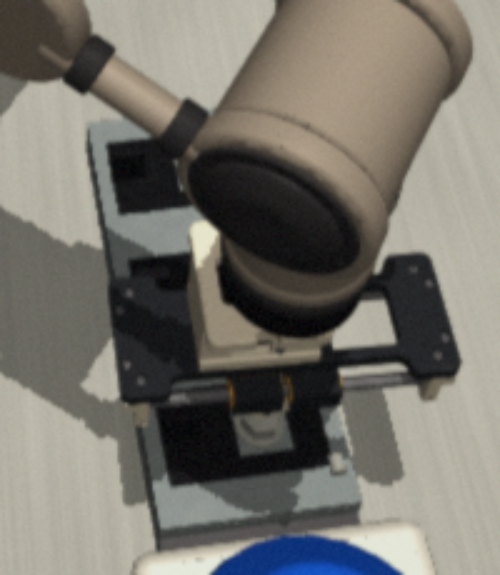

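The fingers are over the right bolt at crop (262,420), and the body is clear of the centrifuge. I'll tap.

```bash
python3 -m pendant '[[[0,-1,8],0],[[0,-1,14],0],[[0,-1,17],0],[[0,-1,19],0],[[0,-1,20],0],[[0,-1,21],0]]'; python3 -m pendant '[[[0,0,2],0],[[0,0,4],0],[[0,0,6],0],[[0,0,8],0],[[0,0,9],0],[[0,0,9],0]]'
```

```text
time: 13.08
tool_pos: [0.6366, -0.3523, 0.0619]
tool_rot: [3.119, -0.003, 1.563]
contact_force: [-0.4, -0.0, 1.2]
opening: 0.0005
time: 13.58
tool_pos: [0.637, -0.3525, 0.0571]
tool_rot: [3.117, -0.002, 1.563]
contact_force: [-7.9, 5.1, 20.1]
opening: 0.0006
```

It sank 7 mm, to z = 57.1 mm, so the right bolt is the loose one. I'll rise, turn back and step aside for a clear look at its fin.

```bash
python3 -m pendant '[[[0,0,-30],0],[[0,0,-70],0],[[0,0,-110],7],[[0,-40,-140],14],[[0,-80,-140],21],[[0,-110,-140],28],[[0,-130,-140],35],[[0,-140,-140],42],[[0,-140,-140],49],[[0,-140,-140],56]]' 0.5; python3 go.py .50 -.354 .2 2.44
python3 - <<'E'
from h import *
for n in("side","top"):
    im=robot.read_camera(n); cv2.imwrite(f"pics/{n}6.png",im[:,:,::-1])
a=cv2.imread('pics/side6.png')[280:480,320:460];b=cv2.imread('pics/top6.png')[160:250,420:520]
cv2.imwrite('pics/c6.png',cv2.resize(a,None,fx=3,fy=3));cv2.imwrite('pics/c6t.png',cv2.resize(b,None,fx=6,fy=6,interpolation=cv2.INTER_CUBIC))
E
```

```text
time: 14.42
tool_pos: [0.4929, -0.3519, 0.1941]
tool_rot: [3.128, -0.022, 0.578]
contact_force: [0.0, -0.2, 0.2]
opening: 0.0456
t 14.42 pos [ 0.4929 -0.3519  0.1941] yaw 33.15 op 0.0456 F [ 0.03 -0.16  0.22]
shift [ 4.9  5.7 -5.8] turn 30.71 rows 0.22776691025764512
```

View pics/c6.png

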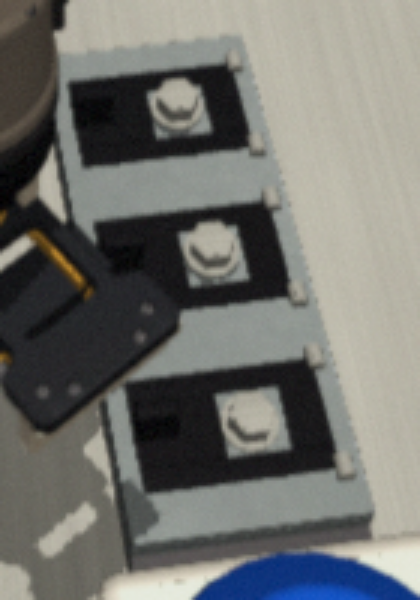

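View pics/c6t.png

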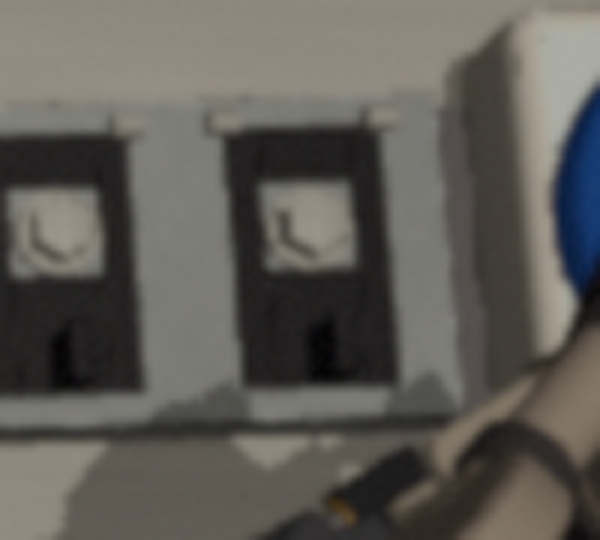

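```bash
python3 - <<'E'
from fit import *
Q=lambda x,y:np.array([(x+.5)/6-.5+420,(y+.5)/6-.5+160])
P=lambda x,y:np.array([(x+.5)/3-.5+320,(y+.5)/3-.5+280])
n,f=-.055,.051
print('right cover');
obs=[("top",Q(245,386),(n,.031,.045)),("top",Q(397,383),(n,-.031,.045)),("top",Q(225,132),(f,.031,.045)),("top",Q(381,127),(f,-.031,.045)),
("side",P(128,382),(n,.031,.045)),("side",P(147,491),(n,-.031,.045)),("side",P(337,468),(f,-.031,.045)),("side",P(311,360),(f,.031,.045))]
for o in(obs[:4],obs[4:],obs):
    r=fit(o,[.62,-.35,0]); c,s=np.cos(r[2]),np.sin(r[2]);print('grip',r[0]-.043*c,r[1]-.043*s,'hinge',r[0]+.054*c,r[1]+.054*s, proj('top',[r[0]-.043*c,r[1]-.043*s,.079]),proj('side',[r[0]-.043*c,r[1]-.043*s,.079]))
E
```

```text
right cover
[ 0.6261 -0.3528  0.0323] deg 1.8507154416807126
[[-0.6, 0.6], [0.7, 0.6], [-0.1, -0.8], [0.0, -0.5]]
grip 0.5831664823347996 -0.35417163356946746 hinge 0.6801158837919429 -0.351038973820683 [477.087 216.153] [370.1746 414.6195]
[ 0.6306 -0.3545  0.033 ] deg 1.8932914080728025
[[-1.1, -0.4], [-0.8, 0.6], [1.6, 0.2], [0.6, -0.6]]
grip 0.587637932262663 -0.35595607372485694 hinge 0.6845849791024454 -0.35275137263972745 [477.7979 214.2417] [373.1669 415.4716]
[ 0.6289 -0.354   0.0302] deg 1.732421164732771
[[-0.1, -0.5], [1.1, -0.5], [0.4, -1.9], [0.6, -1.6], [-2.2, -0.8], [-2.0, 0.3], [0.4, 0.0], [-0.4, -0.7]]
grip 0.585906208251009 -0.3553094986117044 hinge 0.6828618708381851 -0.3523770095185133 [477.5423 214.9818] [372.0115 415.1688]
```

```bash
python3 -m pendant '[[[0,0,0],7],[[0,0,0],14],[[0,0,0],21],[[0,0,0],28],[[0,0,0],31],[[0,0,0],31]]'; python3 go.py .585 -.3545 .1 2
```

```text
time: 15.02
tool_pos: [0.4937, -0.3517, 0.1936]
tool_rot: [3.141, -0.025, 0.045]
contact_force: [0.3, -0.1, 0.3]
opening: 0.0459
t 15.02 pos [ 0.4937 -0.3517  0.1936] yaw 2.58 op 0.0459 F [ 0.3  -0.11  0.29]
shift [88.7  6.9 95.8] turn 0.58 rows 3.1361711625113
```

```bash
python3 -m pendant '[[[35,7,10],1],[[70,7,40],1],[[89,7,70],1],[[89,7,88],1],[[89,7,96],1],[[89,7,96],1],[[89,7,96],1]]'; python3 go.py .585 -.3545 .068 2
python3 - <<'E'
from h import *
for n in("side","top"):
    im=robot.read_camera(n); cv2.imwrite(f"pics/{n}7.png",im[:,:,::-1])
a=cv2.imread('pics/side7.png')[280:480,300:480];b=cv2.imread('pics/top7.png')[140:260,420:540]
cv2.imwrite('pics/c7.png',cv2.resize(a,None,fx=3,fy=3));cv2.imwrite('pics/c7t.png',cv2.resize(b,None,fx=4,fy=4,interpolation=cv2.INTER_CUBIC))
E
```

```text
time: 15.6
tool_pos: [0.5852, -0.355, 0.1006]
tool_rot: [3.141, -0.025, 0.029]
contact_force: [0.3, -0.6, 0.2]
opening: 0.0462
t 15.6 pos [ 0.5852 -0.355   0.1006] yaw 1.69 op 0.0462 F [ 0.34 -0.59  0.15]
shift [-1.  -0.5 32.6] turn -0.31 rows 0.7814079709898715
```

View pics/c7.png

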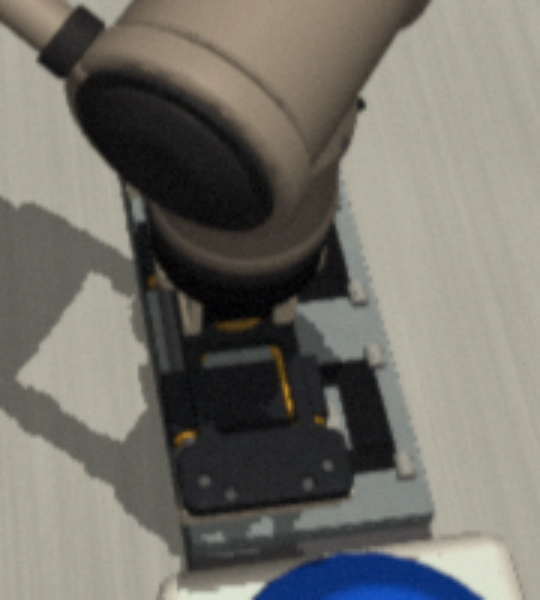

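View pics/c7t.png

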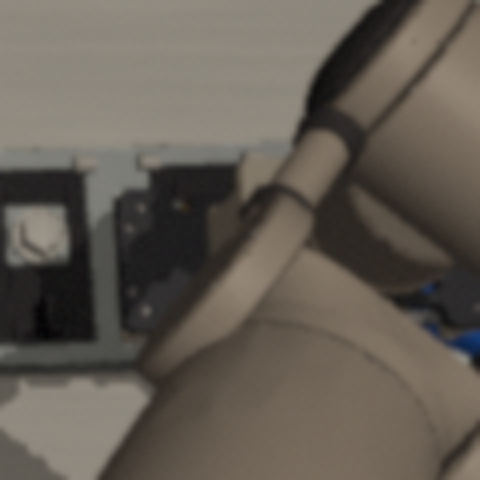

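```bash
python3 -m pendant '[[[-1,0,12],0],[[-1,0,22],0],[[-1,0,28],0],[[-1,0,31],0],[[-1,0,32],0],[[-1,0,32],0]]'; python3 go.py .585 -.3545 .068 2
```

```text
time: 16.2
tool_pos: [0.5855, -0.3556, 0.0697]
tool_rot: [3.14, -0.027, 0.028]
contact_force: [-0.1, -0.3, 0.2]
opening: 0.0459
t 16.2 pos [ 0.5855 -0.3556  0.0697] yaw 1.62 op 0.0459 F [-0.14 -0.32  0.19]
shift [-0.5 -1.1  1.7] turn -0.38 rows 0.049336595522239055
```

```bash
python3 -m pendant '[[[-1,-1,2],0],[[-1,-1,4],0],[[-1,-1,4],0],[[-1,-1,4],0]]'; python3 -m pendant '[[[0,0,0],0],[[0,0,0],0],[[0,0,0],0],[[0,0,0],0],[[0,0,0],0],[[0,0,0],0]]' 0 20; python3 go.py .585 -.3545 .068 2
```

```text
time: 16.53
tool_pos: [0.5845, -0.3545, 0.0656]
tool_rot: [3.14, -0.027, 0.028]
contact_force: [0.1, 0.4, 0.5]
opening: 0.0459
time: 17.03
tool_pos: [0.5845, -0.3547, 0.0657]
tool_rot: [3.14, -0.027, 0.028]
contact_force: [-0.8, -7.7, -0.6]
opening: 0.0101
t 17.03 pos [ 0.5845 -0.3547  0.0657] yaw 1.63 op 0.0101 F [-0.77 -7.73 -0.61]
shift [ 0.5 -0.1 -2.3] turn -0.37 rows 0.05639113857166439
```

The fin is pinched: the opening reads 10.1 mm, which is the fin's thickness. I'll follow the hinge arc up to about 0.4 rad first and check there. The bolt is already found loose.

```bash
python3 -m pendant '[[[2,1,-5],0],[[4,1,-9],0],[[6,1,-14],0],[[8,1,-18],0],[[11,1,-23],0],[[14,1,-27],0],[[17,1,-31],0],[[20,1,-35],0],[[20,1,-35],0]]'; python3 go.py .634 -.353 .126 2
python3 - <<'E'
from h import *
im=robot.read_camera("side"); cv2.imwrite("pics/c8.png",cv2.resize(im[250:480,300:480,::-1],None,fx=2.5,fy=2.5))
im=robot.read_camera("top"); cv2.imwrite("pics/c8t.png",cv2.resize(im[130:270,340:540,::-1],None,fx=3.5,fy=3.5))
E
```

```text
time: 17.78
tool_pos: [0.6045, -0.3544, 0.1022]
tool_rot: [3.14, -0.028, 0.029]
contact_force: [-2.2, 4.9, -1.3]
opening: 0.0098
t 17.78 pos [ 0.6045 -0.3544  0.1022] yaw 1.66 op 0.0098 F [-2.21  4.95 -1.29]
shift [ 30.2  -0.5 -23. ] turn -0.34 rows 0.9109283220511931
```

View pics/c8.png

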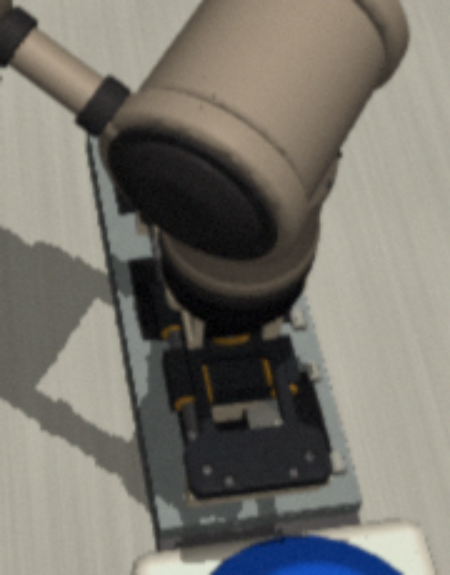

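View pics/c8t.png

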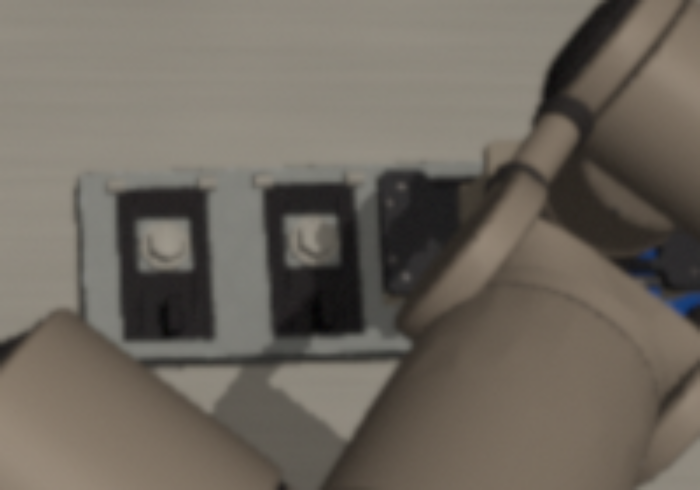

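It is still holding (opening 9.8 mm, about 1.3 N downward). Next up to about 0.95 rad.

```bash
python3 -m pendant '[[[4,0,-4],0],[[7,0,-7],0],[[11,0,-10],0],[[15,0,-13],0],[[19,0,-16],0],[[23,0,-19],0],[[28,0,-22],0],[[32,0,-24],0],[[37,0,-26],0],[[41,0,-28],0]]'; python3 -m pendant '[[[4,0,-2],0],[[4,0,-2],0],[[4,0,-2],0],[[4,0,-2],0]]'; python3 go.py .649 -.353 .132 2
python3 - <<'E'
from h import *
im=robot.read_camera("side"); cv2.imwrite("pics/side9.png",im[:,:,::-1]);cv2.imwrite("pics/c9.png",cv2.resize(im[250:480,300:500,::-1],None,fx=2.5,fy=2.5))
im=robot.read_camera("top"); cv2.imwrite("pics/top9.png",im[:,:,::-1])
E
```

```text
time: 18.72
tool_pos: [0.6448, -0.3526, 0.1313]
tool_rot: [3.141, -0.028, 0.029]
contact_force: [-3.3, 5.2, -3.4]
opening: 0.0097
time: 19.05
tool_pos: [0.649, -0.3524, 0.1331]
tool_rot: [3.141, -0.028, 0.029]
contact_force: [0.6, 2.5, -5.7]
opening: 0.0095
t 19.05 pos [ 0.649  -0.3524  0.1331] yaw 1.67 op 0.0095 F [ 0.63  2.49 -5.65]
shift [-0.   0.6  1.1] turn -0.33 rows 0.030526709372008805
```

View pics/c9.png

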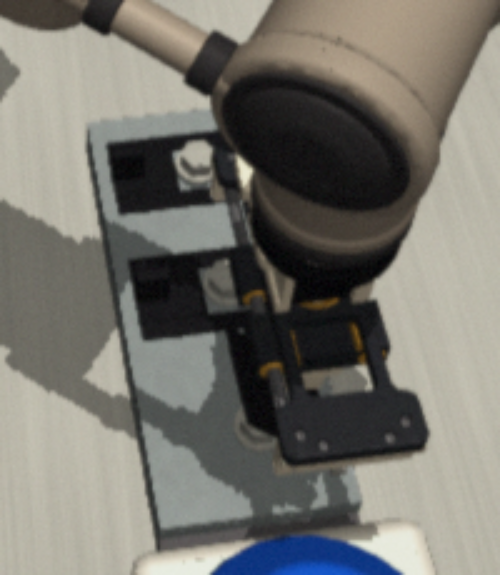

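View pics/top9.png

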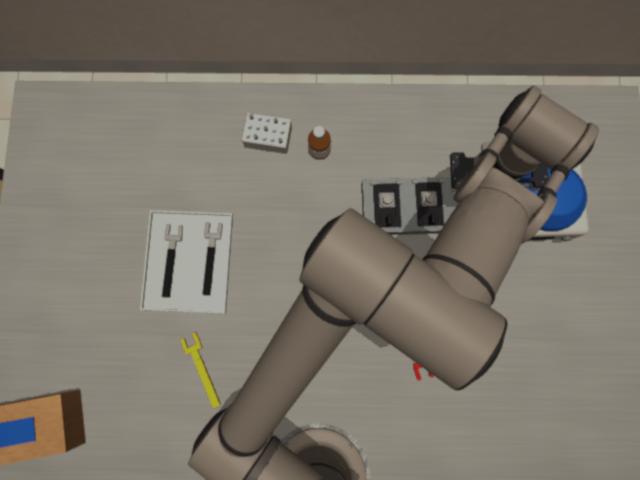

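The cover is clearly up: the plate leans at crop (255,370) and the sunk bolt shows at (258,430). The other two covers are shut. In the top view the wrench lies at (169,262) and nothing else has moved. I'll ease the pull a little, confirm the hold is steady, and hand in.

```bash
python3 -m pendant '[[[0,0,1],0],[[0,0,1],0],[[0,0,1],0],[[0,0,1],0],[[0,0,1],0],[[0,0,1],0],[[0,0,1],0],[[0,0,1],0],[[0,0,1],0],[[0,0,1],0]]'; python3 - <<'E'
from fit import *
im=robot.read_camera("side"); cv2.imwrite("pics/c10.png",cv2.resize(im[250:480,300:500,::-1],None,fx=2.5,fy=2.5))
s=robot.observe();print(s['tool_pos'],s['contact_force'],s['opening'])
c=cv2.imread('pics/top9.png'); print(back('top',(174,228),.016),back('top',(168,296),.018))
p=s['tool_pos']; print('theta',np.arctan2(p[2]+.0065-.043,.681-p[0])-np.arctan2(.029,.0965), 'r',np.hypot(p[2]+.0065-.043,.681-p[0]))
E
```

```text
time: 19.98
tool_pos: [0.649, -0.3524, 0.1331]
tool_rot: [3.141, -0.029, 0.029]
contact_force: [-2.3, 4.3, 1.6]
opening: 0.0096
[ 0.649  -0.3524  0.133 ] [-2.2016  3.9492  2.2037] 0.00970255592295692
[0.5594 0.3556 0.016 ] [0.3961 0.3587 0.018 ]
theta 0.9584376855504382 r 0.1017229854029033
```

View pics/c10.png

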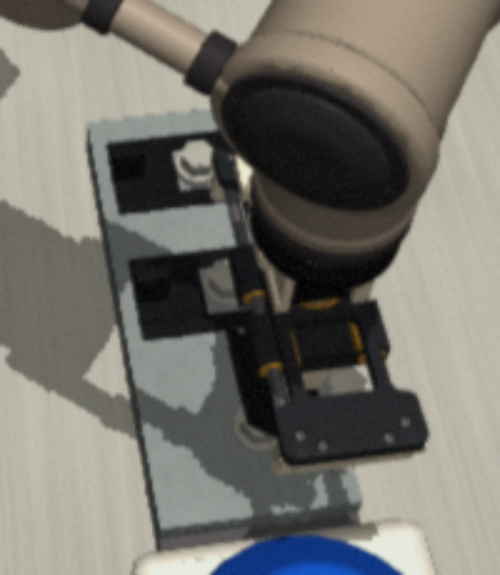

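Steady: about 0.95 rad with the fin still pinched. The wrench sits about +38 mm left of the tray's centre line, parallel to the other. Handing in.

```bash
python3 -c "
from cell import robot
print(robot.hand_in())"
```

```text
the job is handed in; nothing more can be done
None
```

The job is done and handed in at about 20 s on the robot's clock. The right bolt is the loose one, and the arm is holding its cover open.

- **Wrench:** it lies flat and released in the left half of the tray. It is about 38 mm left of the centre line, parallel to the other one, with its fork the same way.
- **Taps, left to right:** the left bolt (17 N) and the middle bolt (14 N) did not move. The right bolt sank 7 mm and stayed down. I turned the gripper a quarter turn for that tap so that its body would clear the centrifuge.
- **Cover:** I lifted the right cover by its fin and am holding it at about 0.95 rad, worked out from the tool position and the hinge. The gripper reads 9.7 mm on the 10 mm fin and did not shift over the last second. The last pictures show the other two covers shut, and the bottle, rack and other wrench where they were. The jar was hidden under the arm in that top view, so I did not see it again at the end; the tool never came near it.

**Disagreements:** the two cameras differed by up to about 4 mm on the rail, and I went with the average. I gripped the fin nearer its top than the given grip point, so that the gripper body would clear the centrifuge. The vertical force changed sign when I eased the grip by 1 mm (-5.7 to about +2 N), but the pinch did not slip.

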